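# Clamp a sample vial by three clicks of a ratchet lever and hold it

## Task

Pick up the amber vial gently, without squeezing it hard, and stand it upright in the blue pocket of the ratchet clamp while the lever is still at rest. Then take the red knob of the lever and swing it clockwise (seen from above) exactly three clicks, never on to the fourth, so that the black pad presses on the vial. Finish still holding the knob at the third click; leave everything else on the table alone.

Things in the scene. Friction and masses are not known exactly. Their poses are not given: they have to be found in the camera images.
- vial: amber glass vial with black screw cap, 25 mm diameter, 73 mm tall, about 22 g, standing loose on the table to the right of the clamp; the only vial. Origin at the centre of its underside, z up. The cap is the top 16 mm, as wide as the body. Fragile: hold it with 10 N or so; squeezing with about 30 N or more counts as crushing.
- clamp: ratchet clamp fixed to the table: grey plate 135 x 250 mm (x, y), 12 mm thick, origin at the table under its middle; at yaw 0 its x points away from the robot, y left. Blue vial pocket at its left end, lever at the right; between them a jaw with a black pad slides to +y towards the pocket as the lever advances (30.7 mm per rad). Only the knob is higher than 50 mm.
- pocket (a point): where the centre of the vial's underside goes: on the pocket floor (plate top, 12 mm above the table), 4 mm of play to the back wall at +y, 5 mm to the side walls at +x and -x (clamp axes). The 3 walls rise 30 mm above the floor; open upwards and to the pad, whose face waits 16 mm from the vial at rest. Clamping pushes the vial 4 mm to +y.
- pivot (a point): vertical axis of the lever, on top of the plate (12 mm above the table), 55 mm to -y of the clamp's origin; 126 mm from point pocket along the clamp's y
- knob: red upright round knob at the end of the lever, 16 mm diameter, 50 mm tall, top 97 mm above the table, 90 mm from the pivot axis; origin on its axis at 77 mm above the table (a good grasp height); the dark lever arm beneath it reaches up to 48 mm above the table. It spins freely on the lever, so the gripper need not turn with it.
- pad: black rubber pad, 22 mm wide, 22 mm high, on the front of the jaw; origin at the centre of its face. It is sprung (500 N/m with 1.5 N preload) and begins to press on the vial during the third click; at the third click it is pushed in 3 mm and presses with about 3 N.
- lever (a joint): lever angle, rad, grows clockwise seen from above. At 0 (rest, starts within 0.06) the knob lies at (-cos 0.45, -sin 0.45) x 90 mm from the pivot (clamp axes). A click every 0.25 (22 mm at the knob): resistance rises to some 6 to 9 N at the knob, drops past halfway as the pawl falls in. Third click 0.75. Going back takes 15 to 20 N, so overshoot is hard to undo.
- flask: bystander: small conical glass flask with brown stopper, 67 mm wide, 122 mm tall, standing left of the clamp; origin at the centre of its underside
- jug: bystander: violet plastic jug, 147 x 205 x 152 mm, at the right; origin at the centre of its underside
- petri: bystander: round covered culture dish, 89 mm diameter, 15 mm tall, left of the clamp; origin at the centre of its underside

How it is judged:
By the outcome, as a careful person would: the job done as asked, in the order asked, and still so for the second after the job is handed in, while the arm keeps its last pose, push and grip.
It also fails if it takes over 56 s, if anything falls off the work surface, if the arm or the gripper's body presses on something with over 40 N, if the wrist force passes 120 N, or if a joint passes its speed limit or range.

## Robot

A 7-joint arm with a two-finger parallel gripper is mounted at the origin on a cart in front of the work surface, level with it; the furniture and walls round the work are solid. World frame = base frame: x ahead of the robot, y to its left, z up, the work surface at z = 0. Lengths are in m, angles in rad, forces in N, time in s.
With the tool pointing down it reaches from about 0.4 to 0.85 m from the base axis. Payload 4.5 kg.
Tool frame: the origin (TCP) lies on the centre line of the jaws, within the pads' length; the fingertips stand 11 mm ahead of it and the grasp point (between the pads) lies 8 mm behind it; z points along the fingers, y is the line along which they close (so a half turn about z gives the same grasp; the last joint's range is limited). The gripper opens to 85 mm and grips with 20 to 120 N. Pads are 22 mm wide; open, the fingers measure 114 mm over their backs; the gripper's body (76 mm by 85 mm) begins 54 mm behind the grasp point. The pads swing forward as they close: fully open they stand 13 mm farther back than shut.
Start: joints at [-1.177, 0.689, -0.195, 1.565, 0.157, 0.902, -0.215], TCP at [0.22, 0.585, 0.242] pointing down, gripper open.
Joint ranges: [-3.01, 3.01], [-0.46, 2.08], [-1.47, 1.51], [0.13, 2.56], [-1, 4.14], [0.04, 2.09], [-2.66, 2.66]. Speed limits (rad/s): [2.57, 2.57, 3.14, 3.14, 3.14, 3.14, 3.14].

## Interface

Orientations are given as a rotation vector (axis times angle).
In Python, from cell import state, get_image, hand_in gives the robot as it stands.
- The arm moves only by the shell command python3 -m crank 'ROWS' [FORCE]. ROWS is JSON, a list of rows, each a list of 3 entries, a list of its own where there are three numbers: the opening, from 0 (shut) to 1 (fully open), then the shift along the world's x, y, z scaled (see below), then the turn about the world's z scaled (see below). A call has 1 to 5 rows; each row is the pose to reach, as a shift and turn from the pose commanded when the call began; what a row does not reach only later rows make up. The controller multiplies each number of a shift by 1 m and each number of a turn by pi/2 rad. A row lasts 1/8 s, in which the tool goes at most 62.5 mm and 10.7 degrees, less where a joint would pass 70% of its speed; a pose out of reach is approached as far as the arm can. A call with a number of a shift or a turn outside -1 to 1 is refused whole. A call with a gripper value outside its range is refused whole. The fingers move at their own pace and stop on an object; FORCE is the grip in N (left out, the last holds). Time passes only in rows, so rows that repeat a pose let the fingers close. It gives the time, the measured TCP pose, the force, the opening and the grip force at its end, in the units of the state.
- state(): the state, without advancing time (a new reading comes with each control period).
- get_image(name): name is "scene" or "side" or "wrist"; returns a dict with "image" (400x640x3 uint8, red, green, blue), "K" (3x3 intrinsics, pixels), "cam_to_world" (4x4, takes a point from camera to world coordinates). Camera axes: x right, y down, z forward; pixel columns grow to the right and rows downward; lengths in m; the calibration is good to about 2 mm. A picture is of the moment at which its call begins. There is no depth.
- hand_in(): hands the job in; it is judged then, once.
The state is a dict: "time_s": time; "joint_positions": joint angles; "qvel": joint speeds; "joint_efforts": joint torques, N m; "tcp_pos": TCP position; "tool_rot": TCP orientation; "force": force on the tool from outside, world axes, zero at the start; "ft_torque": the same for the moment, N m; "finger_gap": finger opening in m; "grasp_force": force on a finger pad.
Only numpy, scipy, OpenCV 4.12 (cv2) and the standard library are available. Lean on these libraries where they do the work, as an engineer would, in place of code of your own. Each camera call takes 0.05 s, during which the arm holds its last target. There are 200 camera calls.

## Working session

There is one attempt and no reset: what is moved stays moved. The work goes in short steps, Python scripts to look and compute and a shell command to move; the robot and the scene stay as the last step left them, time stands still between calls to the robot, and variables do not carry over. Pictures are saved under pics/ and viewed, at most 11 in all, crops included, and the job is handed in when it is done.

```bash
mkdir -p pics; ls; python3 - <<'E'
from cell import state,get_image
import cv2,numpy as np
s=state();print(s)
for n in("scene","side"):
    g=get_image(n);cv2.imwrite(f"pics/{n}0.png",g["image"][:,:,::-1]);print(n,g["K"],g["cam_to_world"])
    np.savez(f"{n}0.npz",**g)
E
```

```text
pics
{'time_s': 0.0, 'joint_positions': array([-1.17718521,  0.69000158, -0.19451745,  1.56636802,  0.1573119 ,
        0.90251159, -0.21509013]), 'qvel': array([-0.00079926, -0.00091575, -0.00011421,  0.00077586, -0.00085569,
        0.00170469,  0.00023087]), 'joint_efforts': array([ 1.86192096e-04, -5.39607596e+01, -1.26666449e+00, -1.58541369e+01,
        9.07159847e-03,  9.19684680e-03,  7.36681756e-06]), 'tcp_pos': array([0.21988213, 0.58435387, 0.24146676]), 'tool_rot': array([-5.61945208e-01, -3.09072653e+00,  2.96041153e-03]), 'force': array([-0.13891646,  0.64110092, -0.37405584]), 'ft_torque': array([-0.01395571,  0.0028401 , -0.00380591]), 'grasp_force': 0.0, 'finger_gap': 0.08543076657943319}
scene [[504.95193181   0.         323.24117544]
 [  0.         504.95193181 206.81436187]
 [  0.           0.           1.        ]] [[-0.44646819 -0.38010174  0.81005483 -0.7936126 ]
 [-0.89479141  0.18580382 -0.40598678  0.5876923 ]
 [ 0.003805   -0.90609029 -0.42306726  0.73962754]
 [ 0.          0.          0.          1.        ]]
side [[508.43551187   0.         319.0473508 ]
 [  0.         508.43551187 200.47324184]
 [  0.           0.           1.        ]] [[-9.99761277e-01  1.25690510e-02 -1.78719616e-02  5.64832292e-01]
 [ 2.18337264e-02  5.43927901e-01 -8.38847857e-01  1.48703490e+00]
 [-8.22462907e-04 -8.39037816e-01 -5.44072483e-01  1.07488837e+00]
 [ 0.00000000e+00  0.00000000e+00  0.00000000e+00  1.00000000e+00]]
```

View pics/scene0.png

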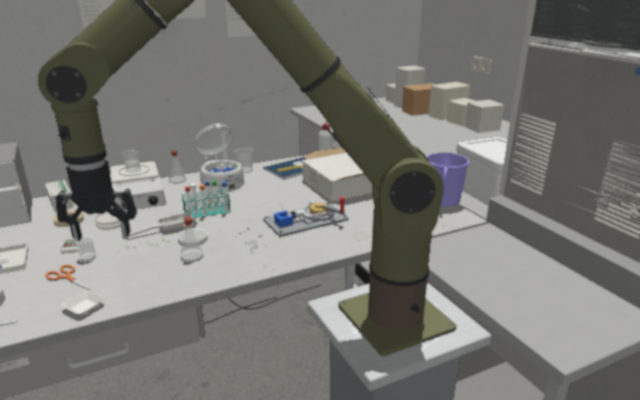

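View pics/side0.png

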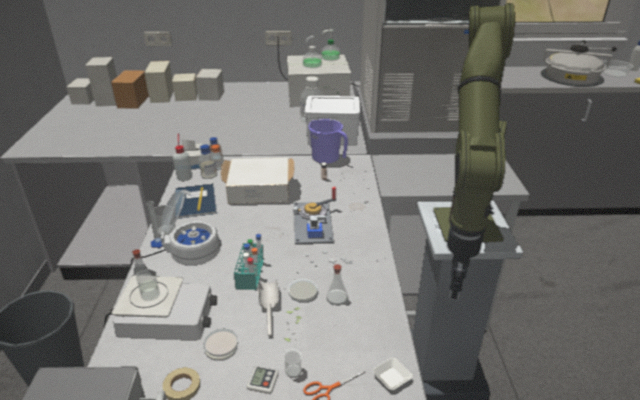

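The scene picture shows the clamp with its blue pocket at (284,217) and the red knob at (342,205); the vial is hidden behind the arm. The side picture shows the pocket at (315,230), the knob at (333,193), the vial at (324,172) and the jug at (326,140).

```bash
cat > h.py <<'E'
import numpy as np,cv2
from cell import state,get_image
def ray(g,u,v):
    d=g["cam_to_world"][:3,:3]@np.linalg.solve(g["K"],[u,v,1.]);return g["cam_to_world"][:3,3],d/np.linalg.norm(d)
def plane(g,u,v,z):
    o,d=ray(g,u,v);return o+d*(z-o[2])/d[2]
def cross(g1,p1,g2,p2):
    o1,d1=ray(g1,*p1);o2,d2=ray(g2,*p2)
    t=np.linalg.lstsq(np.c_[d1,-d2],o2-o1,rcond=None)[0]
    a,b=o1+t[0]*d1,o2+t[1]*d2;return (a+b)/2,np.linalg.norm(a-b)
def proj(g,p):
    M=g["cam_to_world"];q=g["K"]@(M[:3,:3].T@(np.array(p)-M[:3,3]));return q[:2]/q[2]
def blobs(g,lo,hi,amin=8,roi=None):
    m=cv2.inRange(cv2.cvtColor(g["image"],cv2.COLOR_RGB2HSV),lo,hi)
    if roi:
        k=np.zeros_like(m);x0,y0,x1,y1=roi;k[y0:y1,x0:x1]=255;m&=k
    n,_,st,c=cv2.connectedComponentsWithStats(m)
    return [(st[i].tolist(),c[i].round(1).tolist()) for i in range(1,n) if st[i][4]>=amin]
E
python3 - <<'E'
from h import *
s=dict(np.load("scene0.npz"));d=dict(np.load("side0.npz"))
c=d["image"][150:260,270:370,::-1];cv2.imwrite("pics/c1.png",cv2.resize(c,None,fx=5,fy=5,interpolation=cv2.INTER_CUBIC))
for n,g,r in(("scene",s,(255,180,365,240)),("side",d,(280,150,370,250))):
    print(n,"red",blobs(g,(0,130,80),(6,255,255),5,r),"blue",blobs(g,(105,130,60),(125,255,255),8,r))
    print("red2",blobs(g,(172,130,80),(180,255,255),5,r))
E
```

```text
scene red [([340, 197, 4, 15, 38], [341.7, 203.4])] blue [([275, 212, 19, 14, 191], [283.1, 218.8])]
red2 []
side red [] blue [([307, 224, 15, 8, 47], [314.7, 229.2])]
red2 []
```

View pics/c1.png

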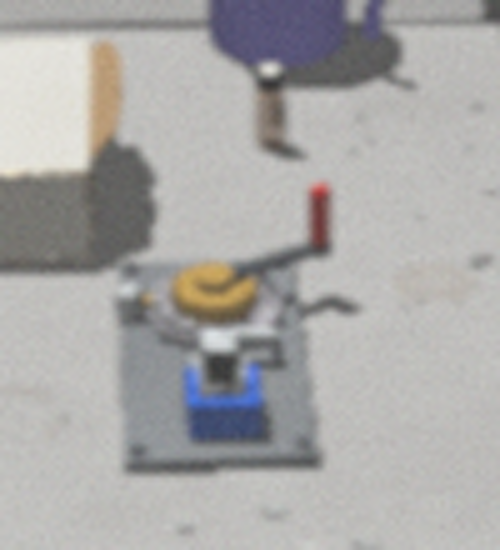

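The crop shows the vial from (323.6,163) at the cap to (324.2,179) at its base, the knob from (333.8,187) to (334,199), and the plate's corners near (295,243), (334,242), (295,203) and (328,204).

```bash
python3 - <<'E'
from h import *
np.set_printoptions(precision=4,suppress=True)
s=dict(np.load("scene0.npz"));d=dict(np.load("side0.npz"))
print("vial mid",plane(d,323.9,171.2,.0365),"bot",plane(d,324.2,179,0.003))
print("knob x",cross(s,(341.7,203.4),d,(333.8,193)), plane(d,333.8,188,.094))
print("scene ",plane(s,341.7,203.4,.072))
print("pocket",[plane(g,u,v,.025) for g,u,v in((s,283.1,218.8),(d,314.7,230))])
for p in((295,243),(334,242),(295,203),(328,204)):print(plane(d,*p,.012))
R=__import__("scipy.spatial.transform",fromlist=["Rotation"]).Rotation.from_rotvec(state()["tool_rot"]).as_matrix();print(R)
E
```

```text
vial mid [ 0.5059 -0.3351  0.0365] bot [ 0.5047 -0.3286  0.003 ]
knob x (array([ 0.4763, -0.1128,  0.0726]), np.float64(0.005160295040921232)) [ 0.4764 -0.1085  0.094 ]
scene  [ 0.4819 -0.117   0.072 ]
pocket [array([0.5501, 0.0569, 0.025 ]), array([0.5496, 0.057 , 0.025 ])]
[0.6176 0.1124 0.012 ]
[0.4846 0.1098 0.012 ]
[ 0.622  -0.1361  0.012 ]
[ 0.4964 -0.1263  0.012 ]
[[-0.936   0.352  -0.0005]
 [ 0.352   0.936  -0.0016]
 [-0.0001 -0.0017 -1.    ]]
```

```bash
python3 -m crank '[[1,[0.05,-0.03,0.02],0],[1,[0.1,-0.06,0.04],-0.1],[1,[0.15,-0.09,0.06],-0.2],[1,[0.2,-0.13,0.08],-0.3],[1,[0.23,-0.18,0.1],-0.4]]'; python3 -m crank '[[1,[0.02,-0.06,0],-0.1],[1,[0.03,-0.12,0],-0.2],[1,[0.04,-0.18,0],-0.3],[1,[0.04,-0.24,0],-0.37],[1,[0.04,-0.3,0],-0.37]]'; python3 -m crank '[[1,[0,-0.06,0],0],[1,[0,-0.12,0],0],[1,[0,-0.12,0],0]]'; python3 - <<'E'
from h import *
s=state();print(s["tcp_pos"],s["tool_rot"],s["joint_positions"])
g=get_image("wrist");cv2.imwrite("pics/w1.png",g["image"][:,:,::-1]);np.savez("w1.npz",**g);print(g["K"][0,0],g["cam_to_world"].round(3))
E
```

```text
time_s: 0.72
tcp_pos: [0.4501, 0.4064, 0.3411]
tool_rot: [1.498, 2.761, -0.0]
force: [1.0, -0.1, 0.0]
finger_gap: 0.0851
grasp_force: 0.0
time_s: 1.35
tcp_pos: [0.4879, 0.1058, 0.3409]
tool_rot: [2.221, 2.222, -0.001]
force: [1.3, -1.1, 0.1]
finger_gap: 0.0858
grasp_force: 0.0
time_s: 1.72
tcp_pos: [0.4875, -0.0184, 0.3412]
tool_rot: [2.231, 2.21, -0.004]
force: [0.6, 0.6, 0.2]
finger_gap: 0.0855
grasp_force: 0.0
[ 0.48745413 -0.01840232  0.34119858] [ 2.2306687   2.20973212 -0.00394731] [-0.16391558  0.38429486  0.15404214  1.83608211 -0.06825145  0.92709818
  0.01065781]
280.567127857648 [[ 1.    -0.008 -0.004  0.488]
 [-0.009 -0.951 -0.309  0.062]
 [-0.002  0.309 -0.951  0.472]
 [ 0.     0.     0.     1.   ]]
```

View pics/w1.png

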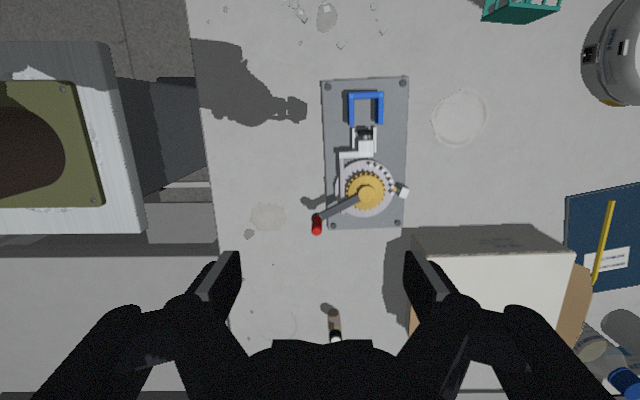

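The wrist picture shows the plate with corners about (321,79), (408,76), (405,226) and (328,230). The pocket walls are at (365,106), the lever hub at (370,192), the knob top at (317,220), and the vial lies from (334,312) down to its cap at (335,337).

```bash
python3 - <<'E'
from h import *
np.set_printoptions(precision=4,suppress=True)
g=dict(np.load("w1.npz"))
for p in((321,80),(408,76),(405,226),(328,230)):print("corner",plane(g,*p,.012))
b=blobs(g,(105,130,40),(125,255,255),30,(310,70,410,140));print("blue",b)
m=cv2.inRange(cv2.cvtColor(g["image"],cv2.COLOR_RGB2HSV),(105,130,40),(125,255,255));m[:,:330]=0;m[:,400:]=0;m[140:]=0
r=cv2.minAreaRect(cv2.findNonZero(m));print(r)
x0,y0,w,h,_=b[0][0]
print("blue extents@.042",plane(g,x0,y0+h/2,.042),plane(g,x0+w,y0+h/2,.042),plane(g,x0+w/2,y0,.042))
for lo,hi in(((0,130,60),(8,255,255)),((172,130,60),(180,255,255))):print("red",blobs(g,lo,hi,10,(300,200,340,250)))
print("hub",blobs(g,(14,110,90),(28,255,255),30,(330,150,400,220)))
print("vial",blobs(g,(5,50,40),(25,255,200),15,(310,295,360,345)),blobs(g,(0,0,0),(180,90,60),8,(318,300,352,342)))
print(plane(g,334,312,0),plane(g,334.5,333,.065))
E
```

```text
corner [0.4859 0.1011 0.012 ]
corner [0.6173 0.1055 0.012 ]
corner [ 0.6331 -0.1408  0.012 ]
corner [ 0.4959 -0.1474  0.012 ]
blue [([347, 91, 37, 35, 615], [365.5, 104.3])]
((365.0, 108.0), (34.0, 36.0), 90.0)
blue extents@.042 [0.5236 0.0597 0.042 ] [0.5776 0.0592 0.042 ] [0.5497 0.0834 0.042 ]
red [([312, 217, 10, 18, 128], [316.3, 226.2])]
red []
hub [([346, 172, 39, 38, 927], [366.3, 189.6])]
vial [([328, 309, 10, 7, 48], [332.6, 312.1]), ([329, 322, 6, 10, 39], [331.0, 326.7])] [([329, 329, 12, 12, 49], [334.6, 333.8])]
[ 0.508  -0.3353  0.    ] [ 0.5063 -0.3267  0.065 ]
```

```bash
python3 -m crank '[[1,[0.005,-0.06,0],0],[1,[0.01,-0.12,0],0],[1,[0.02,-0.18,0],0],[1,[0.02,-0.24,-0.02],0],[1,[0.02,-0.29,-0.05],0]]'; python3 -m crank '[[1,[0,-0.025,-0.05],0],[1,[0,-0.025,-0.1],0],[1,[0,-0.025,-0.1],0],[1,[0,-0.025,-0.1],0]]'; python3 - <<'E'
from h import *
s=state();print(s["tcp_pos"],s["tool_rot"],s["force"])
g=get_image("wrist");cv2.imwrite("pics/w2.png",g["image"][:,:,::-1]);np.savez("w2.npz",**g);print(g["cam_to_world"].round(3))
E
```

```text
time_s: 2.4
tcp_pos: [0.51, -0.3027, 0.291]
tool_rot: [2.216, 2.224, 0.003]
force: [0.5, 0.3, -0.5]
finger_gap: 0.0852
grasp_force: 0.0
time_s: 2.9
tcp_pos: [0.5101, -0.3263, 0.1927]
tool_rot: [2.216, 2.224, 0.002]
force: [0.1, 0.4, 0.6]
finger_gap: 0.0859
grasp_force: 0.0
[ 0.5101095  -0.326277    0.19267311] [2.2157843  2.22423941 0.00226295] [0.10410912 0.3852084  0.55356879]
[[ 1.     0.004  0.003  0.509]
 [ 0.004 -0.952 -0.306 -0.247]
 [ 0.001  0.306 -0.952  0.324]
 [ 0.     0.     0.     1.   ]]
```

View pics/w2.png

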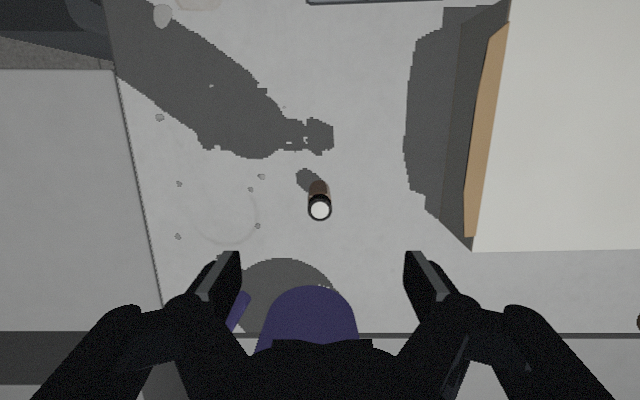

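The near view shows the vial's white cap top at (319,210) with its body up to (318,182). The jug rim's front is at about (312,286) and its handle at (240,300), behind the vial.

```bash
python3 - <<'E'
from h import *
np.set_printoptions(precision=4,suppress=True)
g=dict(np.load("w2.npz"))
b=blobs(g,(0,0,170),(180,60,255),30,(303,195,337,225));print(b)
u,v=b[0][1]
print("cap",plane(g,u,v,.073),"edges",plane(g,307,208,.07),plane(g,332,208,.07),"jug front",plane(g,312,286,.152),plane(g,242,292,.13))
E
```

```text
[([311, 202, 18, 16, 221], [319.4, 209.8])]
cap [ 0.5072 -0.3388  0.073 ] edges [ 0.4953 -0.3381  0.07  ] [ 0.5193 -0.338   0.07  ] jug front [ 0.5025 -0.3679  0.152 ] [ 0.4447 -0.3893  0.13  ]
```

```bash
python3 - <<'E'
from h import *
np.set_printoptions(precision=4,suppress=True)
g=dict(np.load("w2.npz"));d=dict(np.load("side0.npz"));s=dict(np.load("scene0.npz"))
for n,G,r in(("w",g,(150,240,450,345)),("d",d,(295,105,360,175)),("s",s,(410,140,480,220))):
    m=cv2.inRange(cv2.cvtColor(G["image"],cv2.COLOR_RGB2HSV),(112,50,30),(140,255,255))
    k=np.zeros_like(m);k[r[1]:r[3],r[0]:r[2]]=m[r[1]:r[3],r[0]:r[2]]
    ys,xs=np.nonzero(k)
    print(n,[(int(y),int(xs[ys==y].min()),int(xs[ys==y].max())) for y in sorted(set(ys))[::4]])
dd=dict(np.load("side0.npz"))
print("side base z0",[plane(d,325,v,0) for v in(158,161,163)],"rim back/front z.152",[plane(d,325,v,.152) for v in(120,126,132)])
print("w z=0",plane(g,312,286,0))
c=np.hstack([cv2.resize(d["image"][105:185,290:370],(480,480),interpolation=2)]);cv2.imwrite("pics/jug.png",c[:,:,::-1])
E
```

```text
w [(262, 233, 233), (285, 198, 432), (289, 290, 330), (293, 238, 337), (297, 236, 342), (301, 223, 345), (305, 180, 348), (309, 231, 351), (313, 229, 352), (317, 227, 353), (321, 225, 354), (325, 226, 355), (329, 229, 356), (333, 260, 357), (337, 169, 358), (341, 174, 338)]
d [(119, 321, 329), (123, 309, 340), (127, 309, 342), (131, 311, 342), (135, 314, 346), (139, 311, 346), (143, 311, 347), (147, 312, 346), (151, 313, 345), (155, 313, 345), (159, 315, 337)]
s [(153, 439, 451), (157, 427, 465), (161, 429, 468), (165, 433, 467), (169, 437, 465), (173, 439, 465), (177, 441, 464), (181, 443, 463), (185, 444, 462), (189, 444, 461), (193, 443, 460), (197, 442, 459), (201, 442, 458), (205, 441, 453)]
side base z0 [array([ 0.4954, -0.5177,  0.    ]), array([ 0.4963, -0.4898,  0.    ]), array([ 0.4968, -0.4715,  0.    ])] rim back/front z.152 [array([ 0.494 , -0.5879,  0.152 ]), array([ 0.496, -0.525,  0.152]), array([ 0.4979, -0.4651,  0.152 ])]
w z=0 [ 0.4969 -0.4751 -0.    ]
```

View pics/jug.png

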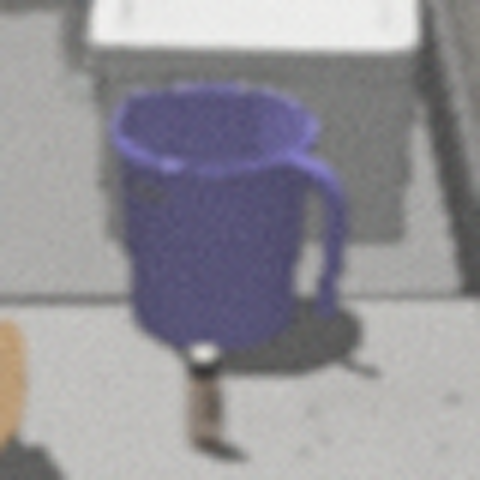

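The crop shows that the jug's rim front (row 133) and base front (row 163) are well behind the vial. That puts the jug at y ≈ -0.455 or beyond, about 115 mm clear of the vial, so I can descend.

```bash
python3 -m crank '[[0.7,[-0.003,-0.0125,-0.04],0],[0.6,[-0.003,-0.0125,-0.08],0],[0.5,[-0.003,-0.0125,-0.12],0],[0.45,[-0.003,-0.0125,-0.142],0],[0.4,[-0.003,-0.0125,-0.142],0]]' 20;  python3 -m crank '[[0.37,[0,0,0],0],[0.35,[0,0,0],0],[0.34,[0,0,0],0],[0.33,[0,0,0],0]]'
```

```text
time_s: 3.58
tcp_pos: [0.5062, -0.3393, 0.0498]
tool_rot: [2.218, 2.224, 0.001]
force: [1.0, -0.3, 0.5]
finger_gap: 0.0342
grasp_force: 0.0
time_s: 4.08
tcp_pos: [0.5055, -0.3399, 0.0497]
tool_rot: [2.219, 2.223, 0.0]
force: [-0.9, 0.0, -0.8]
finger_gap: 0.0283
grasp_force: 0.0
```

Next I close in small steps, reading the grip force.

```bash
python3 -m crank '[[0.315,[0,0,0],0],[0.305,[0,0,0],0],[0.3,[0,0,0],0]]' | tail -2;  python3 -m crank '[[0.295,[0,0,0],0],[0.29,[0,0,0],0],[0.29,[0,0,0],0]]'| tail -2; python3 -m crank '[[0.285,[0,0,0],0],[0.28,[0,0,0],0],[0.28,[0,0,0],0]]'| tail -2
```

```text
finger_gap: 0.0254
grasp_force: 0.0
finger_gap: 0.0249
grasp_force: 0.3
finger_gap: 0.0242
grasp_force: 8.9
```

```bash
python3 -m crank '[[0.28,[0,0,0.01],0],[0.28,[0,0,0.03],0],[0.28,[0,0,0.06],0],[0.28,[0,0,0.1],0],[0.28,[0,0,0.14],0]]' ;python3 -m crank '[[0.28,[0.005,0.03,0.01],0],[0.28,[0.01,0.07,0.02],0],[0.28,[0.02,0.115,0.03],0],[0.28,[0.03,0.16,0.03],0],[0.28,[0.035,0.21,0.03],0]]';python3 -m crank '[[0.28,[0.005,0.045,0],0],[0.28,[0.01,0.09,0],0],[0.28,[0.014,0.13,0],0],[0.28,[0.014,0.14,0],0],[0.28,[0.014,0.14,0],0]]'; python3 - <<'E'
from h import *
g=get_image("wrist");cv2.imwrite("pics/w3.png",g["image"][:,:,::-1]);np.savez("w3.npz",**g);print(state()["tcp_pos"],state()["grasp_force"])
E
```

```text
time_s: 5.82
tcp_pos: [0.5053, -0.3398, 0.192]
tool_rot: [2.219, 2.222, 0.001]
force: [0.0, -0.1, 0.5]
finger_gap: 0.0242
grasp_force: 8.9
time_s: 6.45
tcp_pos: [0.5411, -0.1287, 0.2211]
tool_rot: [2.219, 2.221, 0.003]
force: [-0.0, -0.2, -0.0]
finger_gap: 0.0243
grasp_force: 8.9
time_s: 7.08
tcp_pos: [0.5543, 0.0103, 0.2201]
tool_rot: [2.218, 2.223, 0.001]
force: [-0.3, -0.2, 0.8]
finger_gap: 0.0238
grasp_force: 8.9
[0.55422925 0.00887857 0.21996377] 8.91865337442141
```

View pics/w3.png

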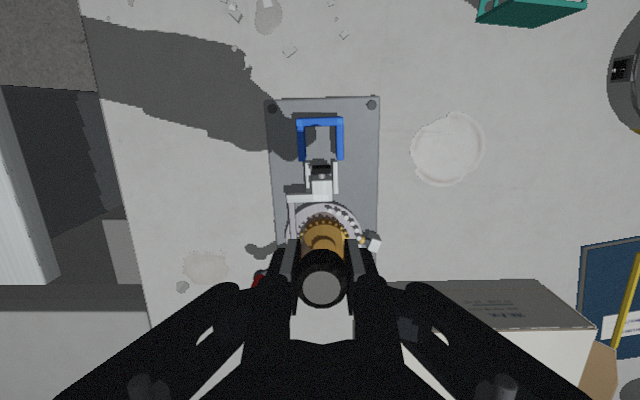

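The held vial's underside shows at (322,285). The pocket walls span columns 297 to 344 from row 117 down, the plate's back corners are at (266,98) and (379,97), and the pad is at (320,171).

```bash
python3 - <<'E'
from h import *
np.set_printoptions(precision=4,suppress=True)
g=dict(np.load("w3.npz"))
m=cv2.inRange(cv2.cvtColor(g["image"],cv2.COLOR_RGB2HSV),(105,120,30),(125,255,255));m[:,:285]=0;m[:,355:]=0;m[:100]=0;m[175:]=0
hsv=cv2.cvtColor(g["image"],cv2.COLOR_RGB2HSV)
for y in range(114,166,4):
    x=np.nonzero(m[y])[0]
    if len(x):
        runs=np.split(x,np.nonzero(np.diff(x)>1)[0]+1);runs=[r for r in runs if len(r)>2]
        print(y,[(int(r[0]),int(r[-1])+1,plane(g,r[0],y+.5,.042)[:2],plane(g,r[-1]+1,y+.5,.042)[:2]) for r in runs])
print(hsv[110:135,320,2])
print("back outer",plane(g,320,117,.042),"inner top",plane(g,320,126,.042))
print("front ends",plane(g,300,160,.042),plane(g,340,160,.042))
for p in((266,98),(379.5,97)):print(plane(g,*p,.012))
for y in (180,200,220):
    r=g["image"][y,255:395].mean(1).astype(int);e=np.abs(np.diff(cv2.GaussianBlur(r.astype(np.float32).reshape(1,-1),(3,1),0)[0]));i=np.argsort(-e)[:6];print(y,sorted(255+i))
print("vial bottom (z=.17)",plane(g,322,285,.17))
E
```

```text
118 [(297, 343, array([0.5269, 0.0795]), array([0.5758, 0.0797]))]
122 [(296, 343, array([0.5258, 0.0754]), array([0.5759, 0.0756]))]
126 [(296, 315, array([0.5257, 0.0713]), array([0.546 , 0.0713])), (335, 343, array([0.5674, 0.0714]), array([0.576 , 0.0714]))]
130 [(297, 305, array([0.5266, 0.0671]), array([0.5352, 0.0671])), (336, 343, array([0.5686, 0.0672]), array([0.5761, 0.0672]))]
134 [(297, 305, array([0.5265, 0.0629]), array([0.5352, 0.0629])), (336, 343, array([0.5686, 0.063 ]), array([0.5762, 0.063 ]))]
138 [(297, 305, array([0.5264, 0.0586]), array([0.5351, 0.0587])), (336, 343, array([0.5687, 0.0588]), array([0.5763, 0.0588]))]
142 [(297, 306, array([0.5263, 0.0544]), array([0.5361, 0.0544])), (336, 343, array([0.5688, 0.0545]), array([0.5764, 0.0545]))]
146 [(297, 306, array([0.5262, 0.05  ]), array([0.5361, 0.0501])), (336, 343, array([0.5689, 0.0502]), array([0.5765, 0.0502]))]
150 [(298, 306, array([0.5272, 0.0457]), array([0.536 , 0.0457])), (336, 344, array([0.569 , 0.0458]), array([0.5778, 0.0458]))]
154 [(298, 306, array([0.5271, 0.0413]), array([0.5359, 0.0413])), (336, 344, array([0.569 , 0.0414]), array([0.5779, 0.0414]))]
158 [(299, 306, array([0.5281, 0.0369]), array([0.5359, 0.0369])), (337, 344, array([0.5702, 0.037 ]), array([0.578, 0.037]))]
[142 137  90  61  64  66  66  98 167 190 191 192 194 195 192 151 106 144
 140 141 142 145 143 143 139]
back outer [0.5514 0.0811 0.042 ] inner top [0.5514 0.0719 0.042 ]
front ends [0.5292 0.0352 0.042 ] [0.5736 0.0353 0.042 ]
[0.4896 0.1009 0.012 ]
[0.6189 0.1023 0.012 ]
180 [np.int64(302), np.int64(305), np.int64(307), np.int64(308), np.int64(332), np.int64(333)]
200 [np.int64(271), np.int64(286), np.int64(287), np.int64(331), np.int64(332), np.int64(334)]
220 [np.int64(289), np.int64(306), np.int64(307), np.int64(337), np.int64(338), np.int64(353)]
vial bottom (z=.17) [ 0.5538 -0.037   0.17  ]
```

```bash
python3 - <<'E'
from h import *
np.set_printoptions(precision=4,suppress=True)
g=dict(np.load("w3.npz"));g1=dict(np.load("w1.npz"))
print(g["cam_to_world"],g1["cam_to_world"][:3,3])
b=blobs(g,(0,0,60),(180,60,255),100,(295,255,350,315));print(b)
c=b[0][1]
for z in(.238,.242,.246):print("cap",z,plane(g,*c,z),"diam",np.linalg.norm(plane(g,c[0]-21,c[1],z)-plane(g,c[0]+21,c[1],z)))
for z in(.03,.04,.045):print("hub",z,plane(g1,366.3,189.6,z))
# knob top w1
print("knob", [plane(g1,u,v,z) for u,v,z in((316.3,226.2,.08),(317,231.5,.097))])
cv2.imwrite("pics/w3c.png",cv2.resize(g["image"][85:310,240:400,::-1],None,fx=3.5*.75,fy=3.5*.75,interpolation=cv2.INTER_CUBIC))
E
```

```text
[[ 1.      0.0027  0.0009  0.5533]
 [ 0.0029 -0.9521 -0.3058  0.09  ]
 [ 0.      0.3058 -0.9521  0.3516]
 [ 0.      0.      0.      1.    ]] [0.4876 0.0617 0.4724]
[([302, 271, 39, 33, 1002], [321.1, 287.3]), ([296, 294, 54, 21, 591], [322.8, 308.2])]
cap 0.238 [0.5532 0.0093 0.238 ] diam 0.0198798046747569
cap 0.242 [0.5532 0.0122 0.242 ] diam 0.019179538560332887
cap 0.246 [0.5532 0.015  0.246 ] diam 0.018479272445908874
hub 0.03 [ 0.5586 -0.0674  0.03  ]
hub 0.04 [ 0.557  -0.0645  0.04  ]
hub 0.045 [ 0.5562 -0.063   0.045 ]
knob [array([ 0.4769, -0.1101,  0.08  ]), array([ 0.4783, -0.1111,  0.097 ])]
```

View pics/w3c.png

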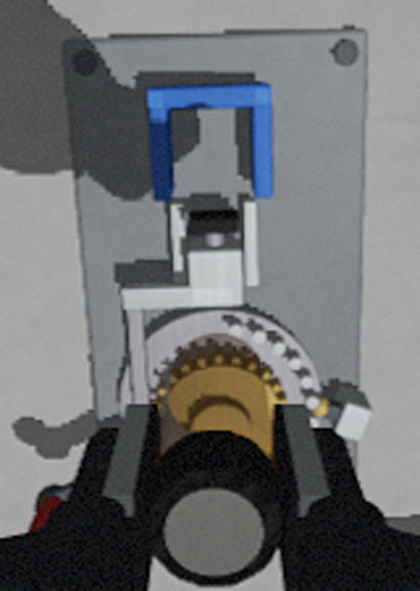

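The crop shows the pocket's back wall top with its inner edge at about row 126 and side walls at columns 306 and 336. The pad face is at about row 166 and the red knob is untouched at lower left. The pocket works out at about (0.552, 0.055).

```bash
python3 -m crank '[[0.28,[-0.002,0.02,0],0],[0.28,[-0.002,0.042,-0.03],0],[0.28,[-0.002,0.042,-0.07],0],[0.28,[-0.002,0.042,-0.1],0],[0.28,[-0.002,0.042,-0.11],0]]';python3 -m crank '[[0.28,[0,0,-0.01],0],[0.28,[0,0,-0.02],0],[0.28,[0,0,-0.03],0],[0.28,[0,0,-0.035],0],[0.28,[0,0,-0.035],0]]'; python3 - <<'E'
from h import *
g=get_image("wrist");np.savez("w4.npz",**g);print(g["cam_to_world"][:3,3],state()["force"],state()["ft_torque"])
cv2.imwrite("pics/w4.png",cv2.resize(g["image"][100:340,200:440,::-1],None,fx=2.5,fy=2.5,interpolation=cv2.INTER_CUBIC))
E
```

```text
time_s: 7.75
tcp_pos: [0.5514, 0.0499, 0.108]
tool_rot: [-2.223, -2.219, 0.004]
force: [0.6, -0.2, 0.1]
finger_gap: 0.024
grasp_force: 8.9
time_s: 8.38
tcp_pos: [0.5521, 0.0523, 0.0739]
tool_rot: [-2.219, -2.223, 0.001]
force: [-0.1, 0.9, 0.3]
finger_gap: 0.024
grasp_force: 8.9
[0.55141099 0.13201891 0.20540082] [ 0.57112498 -0.0335873  -1.50237452] [-0.01437463 -0.04056654 -0.00657195]
```

```bash
python3 -m crank '[[0.28,[0,0,-0.005],0],[0.28,[0,0,-0.009],0],[0.28,[0,0,-0.009],0]]';python3 -m crank '[[0.28,[0,0,-0.002],0],[0.28,[0,0,-0.003],0],[0.28,[0,0,-0.003],0]]';  python3 - <<'E'
from h import *
g=get_image("wrist");np.savez("w4.npz",**g);print(g["cam_to_world"][:3,3],state()["force"],state()["ft_torque"])
cv2.imwrite("pics/w4.png",cv2.resize(g["image"][100:340,200:440,::-1],None,fx=2.5,fy=2.5,interpolation=cv2.INTER_CUBIC))
E
```

```text
time_s: 8.8
tcp_pos: [0.552, 0.0523, 0.0648]
tool_rot: [-2.219, -2.223, 0.001]
force: [0.0, 0.7, 0.3]
finger_gap: 0.0242
grasp_force: 8.9
time_s: 9.18
tcp_pos: [0.5522, 0.0523, 0.0622]
tool_rot: [2.22, 2.223, 0.0]
force: [-0.1, 0.1, -0.4]
finger_gap: 0.0244
grasp_force: 8.9
[0.55149507 0.13197341 0.19361173] [-0.48149614 -0.85681645 -0.49263535] [ 0.03682774  0.04688772 -0.0249889 ]
```

View pics/w4.png

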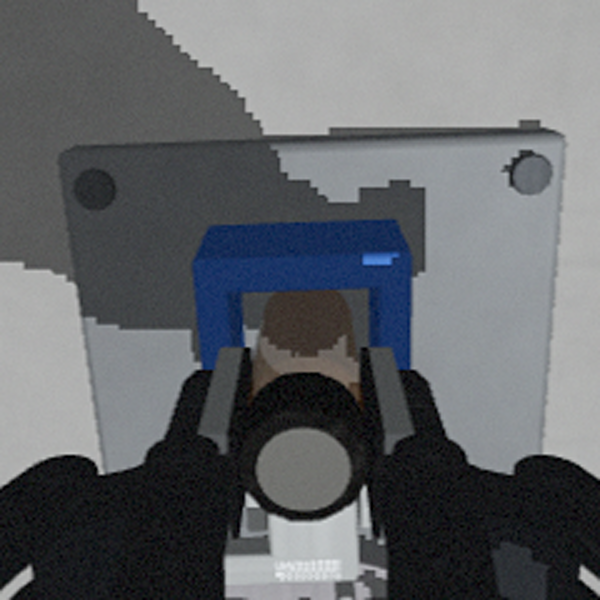

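The picture shows the amber body (crop columns 255–355) between the pocket's inner side walls (242 and 370), upright and inside the back wall, with about 5 mm of play each side. Next I release it.

```bash
python3 -m crank '[[0.28,[0,0,-0.0005],0],[0.29,[0,0,-0.0005],0],[0.31,[0,0,-0.0005],0],[0.36,[0,0,-0.0005],0],[0.45,[0,0,-0.0005],0]]';python3 -m crank '[[0.5,[0,0,0.01],0],[0.55,[0,0,0.04],0],[0.6,[0,0,0.08],0],[0.7,[0,-0.02,0.13],0],[0.8,[-0.02,-0.06,0.14],0]]'; python3 -m crank '[[0.8,[-0.02,-0.03,0],-0.1],[0.8,[-0.04,-0.07,0],-0.2],[0.8,[-0.055,-0.103,0],-0.3],[0.8,[-0.055,-0.103,0],-0.4],[0.8,[-0.055,-0.103,0],-0.5]]'; python3 -m crank '[[0.8,[0,0,0],-0.1],[0.8,[0,0,0],-0.2],[0.8,[0,0,0],-0.3],[0.8,[0,0,0],-0.4],[0.8,[0,0,0],-0.5]]';python3 - <<'E'
from h import *
np.set_printoptions(precision=4,suppress=True)
s=state();print(s["tcp_pos"],s["tool_rot"],s["joint_positions"])
g=get_image("wrist");np.savez("w5.npz",**g);d=get_image("side");sc=get_image("scene")
b=blobs(g,(0,130,50),(8,255,255),15)+blobs(g,(172,130,50),(180,255,255),15);print(b,g["cam_to_world"])
c=[x for x in b]; 
for st,ce in b: print([plane(g,*ce,z) for z in(.077,.097)])
cv2.imwrite("pics/w5.png",np.vstack([g["image"],])[:,:,::-1])
np.savez("d5.npz",**d);np.savez("s5.npz",**sc)
E
```

```text
time_s: 9.85
tcp_pos: [0.5523, 0.0523, 0.0617]
tool_rot: [2.22, 2.223, 0.0]
force: [-0.6, -0.6, 0.1]
finger_gap: 0.0386
grasp_force: 0.0
time_s: 10.48
tcp_pos: [0.5358, -0.0067, 0.2055]
tool_rot: [2.211, 2.223, 0.012]
force: [-0.1, -1.6, 0.2]
finger_gap: 0.0681
grasp_force: 0.0
time_s: 11.1
tcp_pos: [0.477, -0.1113, 0.2024]
tool_rot: [2.906, 1.195, 0.002]
force: [0.4, -0.5, 0.1]
finger_gap: 0.0683
grasp_force: 0.0
time_s: 11.72
tcp_pos: [0.4773, -0.1104, 0.2023]
tool_rot: [-3.141, 0.006, -0.001]
force: [1.0, 0.4, -0.2]
finger_gap: 0.0683
grasp_force: 0.0
[ 0.4773 -0.1104  0.2023] [-3.1409  0.0055 -0.0015] [-0.2386  0.663   0.6205  2.0331 -0.6406  0.6438 -0.7627]
[([319, 180, 16, 27, 316], [326.2, 194.4])] [[-0.003  -0.9516 -0.3072  0.5553]
 [-1.      0.0022  0.003  -0.1098]
 [-0.0022  0.3072 -0.9516  0.3339]
 [ 0.      0.      0.      1.    ]]
[array([ 0.4763, -0.1131,  0.077 ]), array([ 0.4825, -0.1129,  0.097 ])]
```

View pics/w5.png

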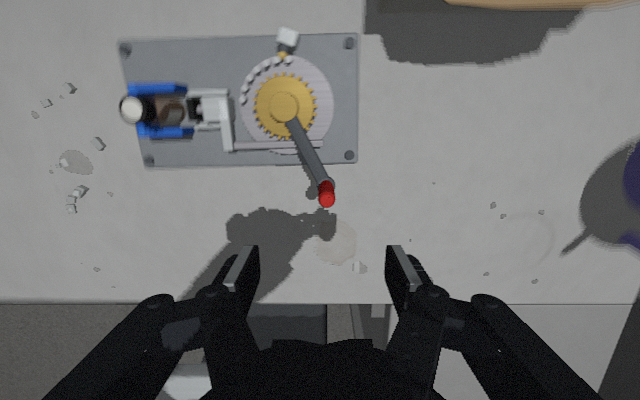

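The vial stands in the pocket, its cap at (131,109). The knob runs from (328,182) to its top at (327,200), and the hub is at (284,103).

```bash
python3 - <<'E'
from h import *
np.set_printoptions(precision=4,suppress=True)
g=dict(np.load("w5.npz"));d=dict(np.load("d5.npz"))
for p in((119,42),(359,34),(357,163),(144,169)):print("corner",plane(g,*p,.012))
b=blobs(g,(14,110,90),(28,255,255),100,(240,60,330,150));print(b)
for z in(.025,.03,.04):print("hub",plane(g,*b[0][1],z))
for z in(.04,.045,.05):print("hub boss",plane(g,284.5,103.5,z))
print("knob top",plane(g,327.3,199.5,.097),"knob mid",plane(g,326.2,194.4,.073))
print("cap",plane(g,131.5,109.5,.085))
E
```

```text
corner [0.62   0.0983 0.012 ]
corner [ 0.6263 -0.1469  0.012 ]
corner [ 0.4943 -0.1496  0.012 ]
corner [0.4879 0.0989 0.012 ]
[([254, 73, 62, 67, 2616], [283.8, 104.3])]
hub [ 0.5589 -0.0694  0.025 ]
hub [ 0.5588 -0.07    0.03  ]
hub [ 0.5587 -0.0713  0.04  ]
hub boss [ 0.5594 -0.0721  0.04  ]
hub boss [ 0.5594 -0.0727  0.045 ]
hub boss [ 0.5593 -0.0734  0.05  ]
knob top [ 0.4777 -0.1139  0.097 ] knob mid [ 0.4751 -0.1132  0.073 ]
cap [0.5544 0.052  0.085 ]
```

```bash
python3 -m crank '[[0.8,[-0.001,-0.003,-0.04],0],[0.8,[-0.001,-0.003,-0.08],0],[0.7,[-0.001,-0.003,-0.115],0],[0.6,[-0.001,-0.003,-0.133],0],[0.5,[-0.001,-0.003,-0.133],0]]' 25;python3 -m crank '[[0.4,[0,0,0],0],[0.3,[0,0,0],0],[0.24,[0,0,0],0],[0.21,[0,0,0],0],[0.2,[0,0,0],0]]'; python3 -m crank '[[0.195,[0,0,0],0],[0.19,[0,0,0],0],[0.185,[0,0,0],0],[0.18,[0,0,0],0],[0.18,[0,0,0],0]]'
```

```text
time_s: 12.5
tcp_pos: [0.4758, -0.1135, 0.0681]
tool_rot: [-3.14, -0.005, 0.002]
force: [-0.3, -0.5, -0.1]
finger_gap: 0.0426
grasp_force: 0.0
time_s: 13.12
tcp_pos: [0.4764, -0.1138, 0.0688]
tool_rot: [3.141, 0.003, 0.001]
force: [0.1, -1.1, 0.9]
finger_gap: 0.017
grasp_force: 0.1
time_s: 13.75
tcp_pos: [0.4764, -0.1142, 0.0688]
tool_rot: [3.141, 0.002, 0.001]
force: [-1.1, -1.9, 1.5]
finger_gap: 0.0153
grasp_force: 12.3
```

```bash
f(){ grep -E 'tcp|^force|grasp' | tr '\n' ' ';echo; }
python3 -m crank '[[0.15,[0,0,0],0],[0.15,[0,0,0],0],[0.15,[0,0,0],0]]' 25 |f
python3 -m crank '[[0.15,[-0.001,0.002,0],0],[0.15,[-0.002,0.004,0],0],[0.15,[-0.002,0.004,0],0]]'|f
python3 -m crank '[[0.15,[-0.001,0.002,0],0],[0.15,[-0.0017,0.004,0],0],[0.15,[-0.0017,0.004,0],0]]'|f
python3 -m crank '[[0.15,[-0.001,0.002,0],0],[0.15,[-0.0016,0.0043,0],0],[0.15,[-0.0016,0.0043,0],0]]'|f
python3 -m crank '[[0.15,[-0.001,0.002,0],0],[0.15,[-0.0014,0.0043,0],0],[0.15,[-0.0014,0.0043,0],0]]'|f
python3 -m crank '[[0.15,[-0.0005,0.002,0],0],[0.15,[-0.0011,0.0043,0],0],[0.15,[-0.0011,0.0043,0],0]]'|f
```

```text
tcp_pos: [0.4764, -0.1142, 0.0688] force: [-1.0, -3.1, 3.4] grasp_force: 24.3 
tcp_pos: [0.4762, -0.1136, 0.0689] force: [1.7, -9.6, -1.3] grasp_force: 24.4 
tcp_pos: [0.4731, -0.1074, 0.0688] force: [-1.1, -5.3, 2.4] grasp_force: 24.7 
tcp_pos: [0.4699, -0.0989, 0.0687] force: [-1.9, 2.5, 8.4] grasp_force: 25.2 
tcp_pos: [0.4686, -0.0944, 0.0687] force: [-1.0, 0.6, 6.5] grasp_force: 25.1 
tcp_pos: [0.4684, -0.0934, 0.0688] force: [-0.4, -4.9, 4.2] grasp_force: 24.9
```

```bash
f(){ grep -E 'tcp|^force|grasp' | tr '\n' ' ';echo; }
python3 -m crank '[[0.15,[-0.0005,0.0022,0],0],[0.15,[-0.0009,0.0045,0],0],[0.15,[-0.0009,0.0045,0],0]]'|f
python3 -m crank '[[0.15,[-0.0004,0.0022,0],0],[0.15,[-0.0007,0.0045,0],0],[0.15,[-0.0007,0.0045,0],0]]'|f
python3 -m crank '[[0.15,[-0.0003,0.0022,0],0],[0.15,[-0.0005,0.0043,0],0],[0.15,[-0.0005,0.0043,0],0]]'|f
python3 -m crank '[[0.15,[-0.0002,0.0022,0],0],[0.15,[-0.0003,0.0046,0],0],[0.15,[-0.0003,0.0046,0],0]]'|f
python3 -m crank '[[0.15,[0,0.0022,0],0],[0.15,[0,0.0044,0],0],[0.15,[0,0.0044,0],0]]'|f
python3 - <<'E'
from h import *
s=state();print(s["tcp_pos"],s["force"],s["finger_gap"])
for n in("scene","side"):
    g=get_image(n);np.savez(n+"6.npz",**g)
E
```

```text
tcp_pos: [0.4679, -0.0909, 0.0688] force: [-1.1, -7.5, 3.3] grasp_force: 25.0 
tcp_pos: [0.4666, -0.0836, 0.0687] force: [-1.2, -2.0, 5.5] grasp_force: 25.1 
tcp_pos: [0.4659, -0.0767, 0.0687] force: [-0.5, 1.7, 6.7] grasp_force: 25.3 
tcp_pos: [0.4658, -0.072, 0.0687] force: [-1.6, 0.8, 5.8] grasp_force: 25.3 
tcp_pos: [0.4658, -0.0709, 0.0687] force: [-1.0, -4.6, 5.1] grasp_force: 25.1 
[ 0.46584653 -0.07094881  0.06874751] [-1.04690651 -4.57171913  5.05364191] 0.015626278782949112
```

```bash
f(){ grep -E 'tcp|^force|grasp' | tr '\n' ' ';echo; }
python3 -m crank '[[0.15,[0.0001,0.0022,0],0],[0.15,[0.0002,0.0045,0],0],[0.15,[0.0002,0.0045,0],0]]'|f
python3 -m crank '[[0.15,[0.0002,0.0022,0],0],[0.15,[0.0004,0.0046,0],0],[0.15,[0.0004,0.0046,0],0]]'|f
python3 -m crank '[[0.15,[0.0003,0.0022,0],0],[0.15,[0.0007,0.0043,0],0],[0.15,[0.0007,0.0043,0],0]]'|f
python3 -m crank '[[0.15,[0.0004,0.0022,0],0],[0.15,[0.0008,0.0045,0],0],[0.15,[0.0008,0.0045,0],0]]'|f
```

```text
tcp_pos: [0.4659, -0.068, 0.0687] force: [-1.8, -7.0, 5.7] grasp_force: 25.2 
tcp_pos: [0.4666, -0.0602, 0.0687] force: [-0.2, -0.5, 4.3] grasp_force: 25.2 
tcp_pos: [0.4676, -0.054, 0.0687] force: [0.5, 2.2, 6.4] grasp_force: 25.4 
tcp_pos: [0.4686, -0.0498, 0.0687] force: [1.3, 1.2, 6.4] grasp_force: 25.3
```

```bash
f(){ grep -E 'tcp|^force|grasp' | tr '\n' ' ';echo; }
python3 -m crank '[[0.15,[0.0002,0.0008,0],0],[0.15,[0.0002,0.0008,0],0],[0.15,[0.0002,0.0008,0],0]]'|f
python3 - <<'E'
from h import *
np.set_printoptions(precision=4,suppress=True)
g=get_image("wrist");s=state();print(s["tcp_pos"],s["force"],s["time_s"])
p=np.array([.4764,-.1142])-s["tcp_pos"][:2];print("chord",np.linalg.norm(p),"theta",2*np.arcsin(np.linalg.norm(p)/.18))
cv2.imwrite("pics/w7.png",g["image"][:,:,::-1]);np.savez("w7.npz",**g)
E
```

```text
tcp_pos: [0.4687, -0.0496, 0.0687] force: [0.8, 0.4, 5.2] grasp_force: 25.3 
[ 0.4686 -0.0496  0.0687] [0.4297 0.0004 5.7205] 19.9
chord 0.06504233116940615 theta 0.7394226649492278
```

View pics/w7.png

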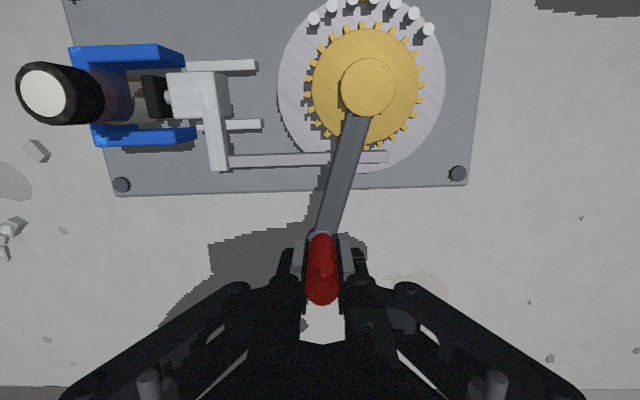

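The picture shows the pad (142–165, 97) up against the vial in the pocket (cap at (43,93)), and the knob gripped at (322,270) with the lever swung round. I lean a trace forward and check the vial's position.

```bash
python3 -m crank '[[0.15,[0.0002,0.001,0],0],[0.15,[0.0002,0.001,0],0],[0.15,[0.0002,0.001,0],0],[0.15,[0.0002,0.001,0],0]]'
python3 - <<'E'
from h import *
np.set_printoptions(precision=4,suppress=True)
g=dict(np.load("w7.npz"));print("cap",plane(g,43,92.5,.085),"pad top front edge",[plane(g,143,97,z) for z in(.04,.045)])
print("vial right edge seen",[plane(g,133,97,z) for z in(.03,.045)], g["image"][97,100:170].tolist()[::3])
E
```

```text
time_s: 20.4
tcp_pos: [0.4687, -0.0494, 0.0687]
tool_rot: [-3.139, -0.004, 0.0]
force: [0.1, -1.5, 5.4]
finger_gap: 0.0153
grasp_force: 25.3
cap [0.5518 0.0595 0.085 ] pad top front edge [array([0.5517, 0.0484, 0.04  ]), array([0.5515, 0.0453, 0.045 ])]
vial right edge seen [array([0.5519, 0.0602, 0.03  ]), array([0.5515, 0.0506, 0.045 ])] [[16, 16, 5], [17, 12, 19], [49, 40, 45], [42, 36, 39], [43, 38, 42], [44, 34, 44], [28, 31, 39], [38, 42, 48], [26, 28, 37], [34, 38, 43], [23, 25, 40], [53, 42, 34], [79, 73, 71], [69, 66, 60], [63, 59, 52], [35, 34, 34], [39, 42, 44], [33, 35, 35], [34, 37, 39], [29, 25, 27], [28, 24, 27], [9, 13, 8], [150, 150, 155], [147, 147, 151]]
```

```bash
python3 -c "
from cell import hand_in;print(hand_in())"
```

```text
the job is handed in; nothing more can be done
None
```

The job is handed in at about 20 s: the vial (gripped at about 9 N) stands upright in the blue pocket with the black pad pressing it to the back wall. The gripper still holds the knob where force and position readings put the third click, short of the fourth.

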